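# Shut and lock the cover of the bamboo-strip planer

### The job

The knife change on the bamboo-strip planer is finished and its top cover rests slightly ajar on its sprung buffers. Set your fingertips in the slot of a cover fastener, press the cover fully down and turn the fastener a quarter turn clockwise to its stop, then do the other one too, so that both are locked and hold the cover shut on their own. Work with the fingertips only: do not lift the cover, and leave the tools and other things lying on and around the machine where they are.

Things in the scene. Friction and masses are not known exactly. Their poses are not given: they have to be found in the camera images.
- machine: bamboo-strip planer, fixed: green steel case 240 mm deep (its x), 304 mm wide (its y), top cover at 150 to 156 mm height, a 105 mm long strip table at 75 mm height sticking out at each side, knobs on the front (its -x side, towards the robot), motor low at the back. Fasteners in the cover at its x = -78, y = +-92 mm. Origin under the case's centre, at table height
- cover (a joint): opening of the cover in rad, hinged along the back of the case, 193 mm behind the fasteners' axes: 0 shut; rests at about 0.053 (fasteners 10 mm high) on two sprung buffers under its front corners; pressing it shut at a fastener takes about 8 N, then it meets a hard stop; springs up again unless a fastener is locked
- dial_left (a joint): turn of the left fastener, rad: 0 unlocked, slot parallel to the cover's front edge; grows clockwise from above to a hard stop at 1.571 (locked, slot square to that edge). Starts at 0 to 0.5; friction 0.06 N m, stays as left. A cam tongue below it goes under a strike from about 0.7 rad on; unless the cover is held well over half way down it meets the strike's side and jams (turn back, press, try again)
- dial_right (a joint): turn of the right fastener, rad: 0 unlocked, slot parallel to the cover's front edge; grows clockwise from above to a hard stop at 1.571 (locked, slot square to that edge). Starts at 0 to 0.5; friction 0.06 N m, stays as left. A cam tongue below it goes under a strike from about 0.7 rad on; unless the cover is held well over half way down it meets the strike's side and jams (turn back, press, try again)
- left_slot (a point): centre of the finger slot's floor in the left fastener (+y side), on its turning axis: 144 mm above the table with the cover shut, about 154 ajar. Fastener: bright steel disc, 72 mm across, in a black ring, level with the cover; slot: straight blind pocket across it, 24 mm wide, 62 long, 13.5 deep, flat dark floor, entered from above (tips spread along it turn it best). It runs along the point's own y; z is the axis, up
- right_slot (a point): centre of the finger slot's floor in the right fastener (-y side), on its turning axis: 144 mm above the table with the cover shut, about 154 ajar. Fastener: bright steel disc, 72 mm across, in a black ring, level with the cover; slot: straight blind pocket across it, 24 mm wide, 62 long, 13.5 deep, flat dark floor, entered from above (tips spread along it turn it best). It runs along the point's own y; z is the axis, up
- knife: spare planer knife, flat steel bar 85 x 22 x 5 mm, lying on the left strip table (bystander); origin under its centre
- hex_key: hex key, 80 x 28 mm, 8 mm thick, lying on the right strip table (bystander); origin at the table, on its long arm
- strips: tied bundle of bamboo strips, 300 x 45 x 12 mm, lying on the table (bystander); origin under its centre
- scissors: scissors with brass bows, 150 mm long, lying on a white sheet (bystander); origin near the pivot
- caliper: digital caliper, 190 mm long, lying on the table (bystander); origin under its display
- mug: white mug, 76 mm diameter, 85 mm high (bystander); origin under its centre
- oil: machine-oil bottle, 48 mm diameter, 130 mm high (bystander); origin under its centre
- brush: hand brush lying on the table in front of the machine (bystander); origin under its middle

How it is judged:
At the end, for the whole second after the job is handed in: Both fasteners stand within 10 degrees (0.17 rad) of their locked stop and the cover, let go, stays shut (opening under 0.012 rad, about 2 mm at the fasteners); the loose things lie still (value of joint each of dial_left, dial_right above 1.4 rad and value of joint cover below 0.012 rad and linear speed of each of knife, hex_key, strips, scissors, caliper, mug, oil, brush below 0.02 m/s); the robot touches nothing.
It fails at once if the cover is lifted open (more than 0.12 rad) (value of joint cover above 0.12 rad).
It fails at once if the spare knife or hex key on the strip tables is moved more than 30 mm (distance of any of knife, hex_key from where it was at the start of the episode above 0.03 m).
It fails at once if the strips, scissors, caliper or brush is moved more than 30 mm (distance of any of strips, scissors, caliper, brush from where it was at the start of the episode above 0.03 m).
It fails at once if the mug or oil bottle is moved more than 30 mm (distance of any of mug, oil from where it was at the start of the episode above 0.03 m).
It fails at once if the mug or oil bottle is tipped (angle between any of mug, oil's own z axis and vertical above 0.5 rad).
It also fails if it takes over 45 s, if anything falls off the work surface, if the arm or the gripper's body presses on something with over 40 N, if the wrist force passes 120 N, or if a joint passes its speed limit or range.

### The arm

A 7-joint arm with a two-finger parallel gripper is mounted at the origin on the work surface. World frame = base frame: x ahead of the robot, y to its left, z up, the work surface at z = 0. Lengths are in m, angles in rad, forces in N, time in s.
With the tool pointing down it reaches from about 0.425 to 0.95 m from the base axis. Payload 4.7 kg.
Tool frame: the origin (TCP) lies midway between the tips of the shut fingers; the grasp point (between the pads) lies 19 mm behind it; z points along the fingers, y is the line along which they close (so a half turn about z gives the same grasp; the last joint's range is limited). The gripper opens to 87 mm and grips with 3 to 60 N. Pads are 19 mm wide; open, the fingers measure 117 mm over their backs; the gripper's body (75 mm by 190 mm) begins 51 mm behind the grasp point.
Start: joints at [-1.331, 0.469, -0.049, 1.532, 0.024, 1.141, -0.082], TCP at [0.179, 0.651, 0.223] pointing down, gripper open.
Joint ranges: [-2.59, 2.59], [-0.33, 1.99], [-1.39, 1.29], [0.1, 2.45], [-1.04, 4.18], [0.21, 1.99], [-2.66, 2.66]. Speed limits (rad/s): [2.57, 2.57, 3.14, 3.14, 3.14, 3.14, 3.14].

### API

Orientations are given as a 3x3 rotation matrix whose columns are the frame's x, y, z axes.
In Python, from rig import sensors, get_image, camera_model, ctrl gives the robot as it stands.
- The arm moves only by the shell command python3 -m handwheel 'ROWS' [FORCE]. ROWS is JSON, a list of rows, each a list of 7 numbers: the turn, a rotation vector about the world's x, y, z in degrees, then the shift along the world's x, y, z in m, then the gripper's target within -1 to 1 (shut at 1, half-way at 0, fully open at -1). A call has exactly 8 rows; each row shifts and turns the commanded pose from where the row before left it; what a row does not reach is not made up. A row lasts 1/12 s, in which the tool goes at most 41.7 mm and 7.16 degrees, less where a joint would pass 70% of its speed; a pose out of reach is approached as far as the arm can. A call is refused whole if a number of a shift passes 0.0417 or a number of a turn 7.16, either way. A call with a gripper value outside its range is refused whole. The fingers move at their own pace and stop on an object; FORCE is the grip in N (left out, the last holds). Time passes only in rows, so rows that do not move let the fingers close, or fill a call up. It gives the time, the measured TCP pose, the force, the opening and the grip force at its end, in the units of the state.
- sensors.read_state(): the state, without advancing time (a new reading comes with each control period).
- get_image(name): name is "scene" or "top" or "wrist"; returns (picture, depth): 400x640x3 uint8, red, green, blue; 400x640 float32, m along the optical axis (not along the pixel's ray), 0 where there is no reading.
- camera_model(name): a dict with "fx", "fy", "cx", "cy" (pixels), "k1" (the pictures are not rectified: a ray, as slopes to the right and down, at radius r is drawn at 1 + k1 r^2 times it, then the intrinsics apply), "pose" (4x4, takes a point from camera to world coordinates); the wrist camera has in their place "mount" (4x4, takes a point from camera to tool coordinates, whose origin is the TCP and whose axes are the flange's). Camera axes: x right, y down, z forward; pixel columns grow to the right and rows downward; lengths in m; the calibration is good to about 2 mm. A picture is of the moment at which its call begins: read the wrist's pose just before it. camera_model takes no time and is no camera call.
- ctrl.job_done(): hands the job in; it is judged then, once.
The state is a dict: "clock": time; "qpos": joint angles; "qvel": joint speeds; "joint_efforts": joint torques, N m; "eef_pos": TCP position; "eef_rot": TCP orientation; "force": force on the tool from outside, world axes, zero at the start; "torque": the same for the moment, N m; "opening": finger opening in m; "grip_force": force on a finger pad.
Only numpy, scipy, OpenCV 4.12 (cv2) and the standard library are available. Lean on these libraries where they do the work, as an engineer would, in place of code of your own. Each camera call takes 0.05 s, during which the arm holds its last target. There are 200 camera calls.

## Working session

There is one attempt and no reset: what is moved stays moved. The work goes in short steps, Python scripts to look and compute and a shell command to move; the robot and the scene stay as the last step left them, time stands still between calls to the robot, and variables do not carry over. Pictures are saved under pics/ and viewed, at most 10 in all, crops included, and the job is handed in when it is done.

```bash
ls; mkdir -p pics; cat > h.py <<'E'
import numpy as np, cv2
from rig import sensors, get_image, camera_model, ctrl
def save(n,f):
    im,d=get_image(n); cv2.imwrite('pics/'+f+'.png',im[:,:,::-1]); np.savez('pics/'+f+'.npz',im=im,d=d); return im,d
def rays(uv,m):
    K=np.array([[m['fx'],0,m['cx']],[0,m['fy'],m['cy']],[0,0,1.]])
    return cv2.undistortPoints(np.array(uv,float).reshape(-1,1,2),K,np.array([m['k1'],0,0,0.])).reshape(-1,2)
def pose(n,st=None):
    m=camera_model(n)
    if 'pose' in m: return m,np.array(m['pose'])
    st=st or sensors.read_state(); T=np.eye(4);T[:3,:3]=st['eef_rot'];T[:3,3]=st['eef_pos']
    return m,T@np.array(m['mount'])
def onplane(uv,n,z,st=None):
    m,T=pose(n,st); r=rays(uv,m); d=np.c_[r,np.ones(len(r))]@T[:3,:3].T
    return T[:3,3]+d*((z-T[2,3])/d[:,2])[:,None]
E
python3 - <<'E'
from h import *
s=sensors.read_state(); print({k:np.round(v,3) for k,v in s.items()})
for n in('top','scene'): save(n,n+'0'); print(n,np.round(pose(n)[1],3).tolist())
print(camera_model('wrist'))
E
```

```text
pics
{'clock': np.float64(0.0), 'qpos': array([-1.331,  0.469, -0.049,  1.534,  0.024,  1.141, -0.082]), 'qvel': array([-0.002, -0.   , -0.001,  0.001,  0.002, -0.001, -0.001]), 'joint_efforts': array([ 0.0000e+00, -5.0798e+01, -8.0000e-02, -2.3616e+01, -6.1000e-02,
        3.8000e-02,  0.0000e+00]), 'eef_pos': array([0.179, 0.65 , 0.221]), 'eef_rot': array([[-0.964,  0.266, -0.   ],
       [ 0.266,  0.964, -0.002],
       [-0.   , -0.002, -1.   ]]), 'force': array([-0.05 ,  0.626,  0.096]), 'torque': array([ 0.017,  0.036, -0.002]), 'grip_force': np.float64(0.0), 'opening': np.float64(0.087)}
top [[-0.049, -0.976, 0.213, 0.243], [-0.999, 0.047, -0.014, 0.012], [0.003, -0.213, -0.977, 1.545], [0.0, 0.0, 0.0, 1.0]]
scene [[0.862, 0.369, -0.348, 0.942], [0.507, -0.654, 0.562, -0.685], [-0.021, -0.661, -0.75, 1.039], [0.0, 0.0, 0.0, 1.0]]
{'fx': 276.204495883722, 'fy': 276.204495883722, 'cx': 320.7137231008842, 'cy': 201.5379013745232, 'k1': -0.041287849411304964, 'mount': array([[-4.45106831e-04, -9.69090959e-01, -2.46703295e-01,
         6.76344091e-02],
       [ 9.99999604e-01, -6.21530214e-04,  6.37253977e-04,
        -2.73911098e-04],
       [-7.70890619e-04, -2.46702914e-01,  9.69090851e-01,
        -1.61483576e-01],
       [ 0.00000000e+00,  0.00000000e+00,  0.00000000e+00,
         1.00000000e+00]])}
```

View pics/top0.png

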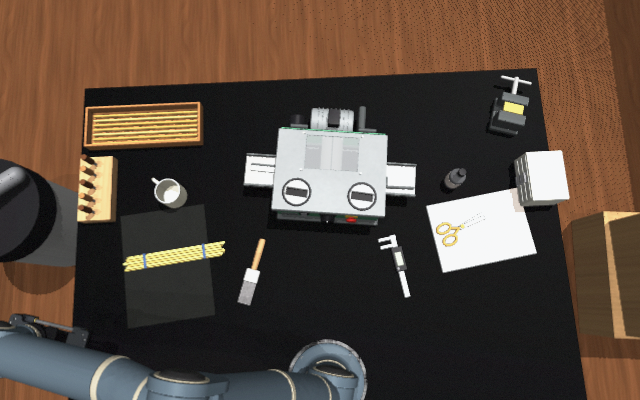

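View pics/scene0.png

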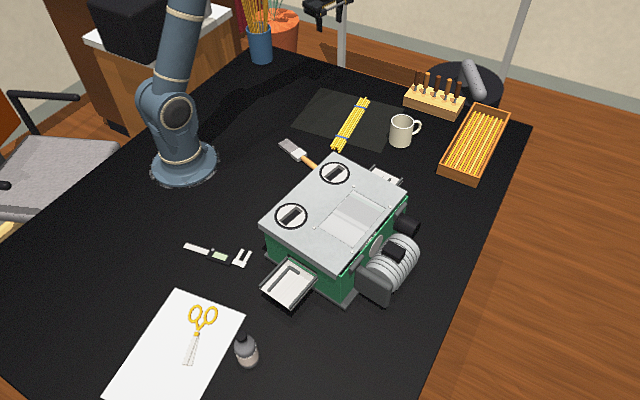

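The top view shows the left fastener at about (296,192) and the right at about (362,196), each a bright disc with a dark slot. In the scene view they are at (334,173) and (291,215). Nothing lies on the cover. Next I measure their positions and slot angles.

```bash
cat >> h.py <<'E'
def slot(im,n,c,rad,z,st=None,zf=None,up=1,thr=None):
    """dark slot blob nearest c in image; centre on plane and angle (world yaw of long axis)"""
    g=cv2.cvtColor(im,cv2.COLOR_RGB2GRAY); 
    x0,y0=int(c[0]-rad),int(c[1]-rad); p=g[y0:y0+2*rad+1,x0:x0+2*rad+1]
    t,b=cv2.threshold(p,0,255,cv2.THRESH_BINARY_INV+cv2.THRESH_OTSU) if thr is None else cv2.threshold(p,thr,255,cv2.THRESH_BINARY_INV)
    k,l,s,ce=cv2.connectedComponentsWithStats(b)
    mid=np.hypot(*(ce-rad).T); i=1+np.argmin(mid[1:]+1000*(s[1:,4]<15))
    v,u=np.nonzero(l==i); w=onplane(np.c_[u+x0,v+y0],n,z,st)[:,:2]
    ev,E=np.linalg.eigh(np.cov(w.T)); a=np.degrees(np.arctan2(E[1,1],E[0,1]))%180
    return w.mean(0),a,np.sqrt(ev*12),s[i,4],t
E
python3 - <<'E'
from h import *
for n,cs in(('top',((296,192),(362,196))),('scene',((334,173),(291,215)))):
    f=np.load(f'pics/{n}0.npz')
    for c in cs:
        for rad in (9,11): print(n,c,rad,slot(f['im'],n,c,rad,.163))
        p=onplane([c],n,.166)[0]; print(p, f['d'][c[1],c[0]])
im=np.load('pics/top0.npz')['im']
cv2.imwrite('pics/tc.png',cv2.resize(im[110:235,235:425,::-1],None,fx=4,fy=4,interpolation=cv2.INTER_CUBIC))
E
```

```text
top (296, 192) 9 (array([0.5322202 , 0.06186286]), np.float64(76.53851825424674), array([0.02288787, 0.05480931]), np.int32(153), 156.0)
top (296, 192) 11 (array([0.52969533, 0.05951032]), np.float64(68.4388730603259), array([0.03007355, 0.06567321]), np.int32(187), 160.0)
[0.53040978 0.06196214 0.166     ] 1.4173615
top (362, 196) 9 (array([ 0.51057366, -0.12302719]), np.float64(76.75857318512057), array([0.02325302, 0.0541476 ]), np.int32(155), 166.0)
top (362, 196) 11 (array([ 0.51078543, -0.12200247]), np.float64(78.70483897412286), array([0.02315187, 0.06181273]), np.int32(177), 166.0)
[ 0.50998475 -0.12271941  0.166     ] 1.4164153
scene (334, 173) 9 (array([0.52866992, 0.06323082]), np.float64(83.74688083155475), array([0.02340617, 0.07250414]), np.int32(157), 150.0)
scene (334, 173) 11 (array([0.52931606, 0.06294298]), np.float64(110.88646532113961), array([0.05269442, 0.08773123]), np.int32(242), 148.0)
[0.53067126 0.06086679 0.166     ] 1.2318448
scene (291, 215) 9 (array([ 0.50676779, -0.11820135]), np.float64(81.45777831532497), array([0.02290884, 0.05811173]), np.int32(169), 147.0)
scene (291, 215) 11 (array([ 0.50645904, -0.12058339]), np.float64(80.95328136426886), array([0.02333396, 0.06497494]), np.int32(186), 147.0)
[ 0.50851453 -0.11881907  0.166     ] 1.1375332
```

View pics/tc.png

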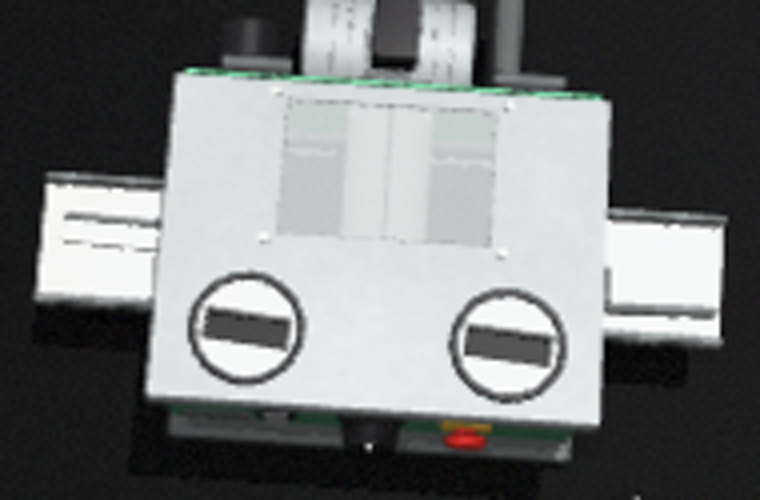

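The two centres agree between views: left about (0.530, 0.062), right about (0.510, -0.122), 185 mm apart. That puts the machine's yaw at about -6°, and both slots read a yaw of about 77°. The tool's yaw is already 74.6°, so I move now.

```bash
python3 -m handwheel '[[0,0,0,0.0206,-0.0345,0.002,0.45],[0,0,0,0.0206,-0.0345,0.002,0.45],[0,0,0,0.0206,-0.0345,0.002,0.45],[0,0,0,0.0206,-0.0345,0.002,0.45],[0,0,0,0.0206,-0.0345,0.002,0.45],[0,0,0,0.0206,-0.0345,0.002,0.45],[0,0,0,0.0206,-0.0345,0.002,0.45],[0,0,0,0.0206,-0.0345,0.002,0.45]]' 20; python3 -m handwheel '[[0,0,0,0.0206,-0.0345,0,0.45],[0,0,0,0.0206,-0.0345,0,0.45],[0,0,0,0.0206,-0.0345,0,0.45],[0,0,0,0.0206,-0.0345,0,0.45],[0,0,0,0.0206,-0.0345,0,0.45],[0,0,0,0.0206,-0.0345,0,0.45],[0,0,0,0.0206,-0.0345,0,0.45],[0,0,0,0.02,-0.034,0,0.45]]'
```

```text
clock: 0.77
eef_pos: [0.3445, 0.3727, 0.2384]
eef_rot: [[-0.964, 0.265, -0.0], [0.265, 0.964, -0.0], [0.0, -0.0, -1.0]]
force: [1.0, 1.0, -0.3]
opening: 0.0416
grip_force: 0.0
clock: 1.43
eef_pos: [0.5087, 0.0973, 0.2385]
eef_rot: [[-0.964, 0.266, -0.0], [0.266, 0.964, 0.0], [0.0, 0.0, -1.0]]
force: [0.8, 0.8, -1.0]
opening: 0.0239
grip_force: 0.0
```

```bash
python3 -m handwheel '[[0,0,0,0.0206,-0.0345,0,0.45],[0,0,0,0,0,-0.015,0.45],[0,0,0,0,0,0,0.45],[0,0,0,0,0,0,0.45],[0,0,0,0,0,0,0.45],[0,0,0,0,0,0,0.45],[0,0,0,0,0,0,0.45],[0,0,0,0,0,0,0.45]]'
python3 - <<'E'
from h import *
s=sensors.read_state(); im,d=save('wrist','w1'); m,T=pose('wrist',s); print(s['eef_pos'])
uv=[]
for P in([.530,.062,.163],[.510,-.122,.163]):
    q=np.linalg.inv(T)@np.r_[P,1]; r=q[:2]/q[2]; r=r*(1+m['k1']*(r@r)); print(r*m['fx']+[m['cx'],m['cy']])
E
```

```text
clock: 2.1
eef_pos: [0.5288, 0.0657, 0.224]
eef_rot: [[-0.965, 0.264, 0.001], [0.264, 0.965, 0.001], [-0.001, 0.001, -1.0]]
force: [0.2, 0.0, 0.2]
opening: 0.0239
grip_force: 0.0
[0.52877986 0.06569336 0.22404836]
[316.97865592 216.60067305]
[112.22652555 247.77229805]
```

View pics/w1.png

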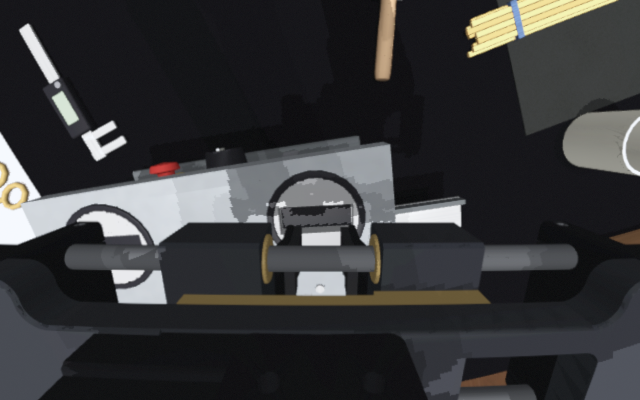

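The wrist view shows the left fastener's ring centred near (318,213), and its slot's far edge from (282,207) to (353,206), almost parallel to the finger line. The right ring is at (110,247). I measure both precisely.

```bash
python3 - <<'E'
from h import *
f=np.load('pics/w1.npz'); g=cv2.cvtColor(f['im'],cv2.COLOR_RGB2GRAY).astype(int)
s=sensors.read_state()
# slot far edge: per column strongest bright->dark step in rows 195..218
pts=[]
for u in range(287,350,2):
    col=g[196:216,u]; dd=np.diff(col); i=np.argmin(dd); pts.append((u,196+i+.5))
w=onplane(pts,'wrist',.166,s)[:,:2]
l=cv2.fitLine(w.astype(np.float32),cv2.DIST_HUBER,0,.001,.001).ravel(); a=np.degrees(np.arctan2(l[1],l[0]))%180
print('edge yaw',a,'pt',l[2:],'rows',[p[1] for p in pts][::4])
for v in (210,214,218,222): 
    r=g[v,262:375]; print(v,r[::2])
# ring outer edge: polar rays from centre (317,214)
def ring(c,angs,r0,r1):
    P=[]
    for t in np.radians(angs):
        rr=np.arange(r0,r1,.5); v=g[np.round(c[1]+rr*np.sin(t)).astype(int),np.round(c[0]+rr*np.cos(t)).astype(int)]
        k=np.nonzero(v<75)[0]
        if len(k): P.append((c[0]+rr[k].mean()*np.cos(t),c[1]+rr[k].mean()*np.sin(t)))
    w=onplane(P,'wrist',.166,s)[:,:2]
    A=np.c_[2*w,np.ones(len(w))]; 
    for _ in range(3):
        x=np.linalg.lstsq(A,(w**2).sum(1),rcond=None)[0]; R=np.sqrt(x[2]+x[:2]@x[:2]); e=abs(np.hypot(*(w-x[:2]).T)-R); ok=e<=max(np.percentile(e,80),.0005); w=w[ok];A=A[ok]
    print('ring',x[:2],R,e.max(),len(w))
ring((318,216),range(-175,-4,5),38,56)
ring((110,247),[*range(-175,-60,5)],38,56)
E
```

```text
edge yaw 77.705246 pt [0.51910186 0.0618254 ] rows [np.float64(206.5), np.float64(206.5), np.float64(206.5), np.float64(205.5), np.float64(205.5), np.float64(204.5), np.float64(204.5), np.float64(204.5)]
210 [123 123 106  32  29  28  68 134  94 100  83  91  90  89  38  32  28  30
  29  30  29  29  30  29  29  30  30  31  29  29  29  36  82  83  83  82
  82  80  80  80  79  78  77  77  93 123 159 161  65  35  35  49 139 143
 123 120 120]
214 [137 124  88  30  29  31 119 138 117  90  51  88  90  90  62  35  41  72
  35  37  41  39  28  39  41  32  30  38  45  76  40  83  82  82  81  81
  80  80  79  78  77  76  75  81  92 121 159 165 115  37  35  42 136 145
 126 119 120]
218 [202 202 167  80  85  76 210 230 194  89  69  86  88  88  87  88  88  87
  87  88  86  87  85  85  85  85  85  84  83  83  82  81  81  80  79  79
  79  78  77  78  76  76  75  74  90 133 225 234 159  50  35  43 136 146
 142 122 122]
222 [139 138 130  59  69  73 204 229 223  99  72  85  87  86  87  87  86  86
  86  86  85  85  85  83  84  83  83  82  80  81  81  81  78  78  79  77
  75  75  75  75  72  50  43  74  76 114 224 233 158  82  38  55 151 162
 185 128  84]
ring [0.5314569  0.06039481] 0.03855150147649777 0.0004536730832907787 35
ring [ 0.51420224 -0.12228176] 0.04308605678468754 0.0004757098581255059 15
```

The left ring is at (0.531, 0.061) and its slot yaw is 77.7°. I align the tool (+3° turn, small shift) and go down into the slot.

```bash
python3 -m handwheel '[[0,0,3,0.0023,-0.0048,0,0.45],[0,0,0,0,0,-0.015,0.45],[0,0,0,0,0,-0.015,0.45],[0,0,0,0,0,-0.012,0.45],[0,0,0,0,0,-0.006,0.45],[0,0,0,0,0,-0.006,0.45],[0,0,0,0,0,-0.006,0.45],[0,0,0,0,0,-0.004,0.45]]'
```

```text
clock: 2.82
eef_pos: [0.5313, 0.0601, 0.1594]
eef_rot: [[-0.977, 0.214, 0.0], [0.214, 0.977, 0.0], [-0.0, 0.0, -1.0]]
force: [0.5, -0.4, -0.9]
opening: 0.0239
grip_force: 0.0
```

```bash
python3 -m handwheel '[[0,0,0,0,0,-0.004,0.45],[0,0,0,0,0,-0.003,0.45],[0,0,0,0,0,-0.003,0.45],[0,0,0,0,0,-0.003,0.45],[0,0,0,0,0,-0.002,0.45],[0,0,0,0,0,-0.001,0.45],[0,0,0,0,0,0,0.45],[0,0,0,0,0,0,0.45]]'
```

```text
clock: 3.48
eef_pos: [0.5315, 0.0601, 0.1447]
eef_rot: [[-0.977, 0.215, 0.001], [0.215, 0.977, 0.001], [-0.001, 0.001, -1.0]]
force: [-2.8, -0.6, 8.4]
opening: 0.024
grip_force: 5.0
```

```bash
python3 -m handwheel '[[0,0,0,0,0,-0.002,0.45],[0,0,-6,0,0,0,0.45],[0,0,-6,0,0,0,0.45],[0,0,-6,0,0,0,0.45],[0,0,-6,0,0,0,0.45],[0,0,-6,0,0,0,0.45],[0,0,-6,0,0,0,0.45],[0,0,0,0,0,0,0.45]]'; python3 -c "
from h import *;s=sensors.read_state();print(s['force'],s['torque'])"
```

```text
clock: 4.15
eef_pos: [0.5309, 0.0598, 0.1441]
eef_rot: [[-0.661, 0.75, -0.001], [0.75, 0.661, 0.001], [0.001, 0.0, -1.0]]
force: [-8.7, -2.2, 20.0]
opening: 0.0236
grip_force: 10.8
[-8.7098709  -2.17070498 19.9896381 ] [-0.31132424  1.78397954 -0.05534694]
```

```bash
python3 -m handwheel '[[0,0,-7,-0.001,0,0,0.45],[0,0,-7,0,0,0,0.45],[0,0,-7,0,0,0,0.45],[0,0,-7,0,0,0,0.45],[0,0,-7,0,0,0,0.45],[0,0,-7,0,0,0,0.45],[0,0,-7,0,0,0,0.45],[0,0,0,0,0,0,0.45]]'; python3 -c "
from h import *;s=sensors.read_state();print(s['force'],s['torque'])"
```

```text
clock: 4.82
eef_pos: [0.5304, 0.0604, 0.1441]
eef_rot: [[0.132, 0.991, -0.0], [0.991, -0.132, 0.002], [0.002, -0.0, -1.0]]
force: [-7.6, 0.3, 21.5]
opening: 0.0236
grip_force: 11.5
[-7.64291026  0.33041468 21.48543156] [-0.06209945  1.85701344 -0.04029755]
```

```bash
python3 -m handwheel '[[0,0,-3,0,0,0,0.45],[0,0,-3,0,0,0,0.45],[0,0,-2,0,0,0,0.45],[0,0,0,0,0,0,0.45],[0,0,0,0,0,0,0.45],[0,0,0,0,0,0,0.45],[0,0,0,0,0,0,0.45],[0,0,0,0,0,0,0.45]]'; python3 -c "
from h import *;s=sensors.read_state();print(s['force'],s['torque'],np.degrees(np.arctan2(s['eef_rot'][1][1],s['eef_rot'][0][1])))"
```

```text
clock: 5.48
eef_pos: [0.5309, 0.0609, 0.1442]
eef_rot: [[0.255, 0.967, 0.001], [0.967, -0.255, 0.0], [0.0, 0.001, -1.0]]
force: [-6.2, 0.9, 20.6]
opening: 0.0239
grip_force: 53.6
[-6.18780298  0.88318182 20.63549971] [-0.05989594  1.47906646  2.20019592] -14.757890389952514
```

Torque rose to 2.2 N m at the stop. I release the twist, come up and look.

```bash
python3 -m handwheel '[[0,0,5,0,0,0,0.45],[0,0,3,0,0,0.004,0.45],[0,0,0,0,0,0.008,0.45],[0,0,0,0,0,0.015,0.45],[0,0,0,0,0,0.03,0.45],[0,0,0,-0.002,-0.04,0.02,0.45],[0,0,0,-0.002,-0.04,0,0.45],[0,0,0,-0.002,-0.03,0,0.45]]'; python3 - <<'E'
from h import *
s=sensors.read_state(); print(s['eef_pos'],s['force'])
im,d=save('wrist','w2'); it,_=save('top','top2')
E
```

```text
clock: 6.15
eef_pos: [0.5249, -0.05, 0.219]
eef_rot: [[0.131, 0.991, 0.004], [0.991, -0.131, -0.001], [-0.0, 0.004, -1.0]]
force: [0.2, -0.4, -0.7]
opening: 0.0239
grip_force: 0.0
[ 0.52488029 -0.05002808  0.21898256] [ 0.16984237 -0.39751004 -0.67702674]
```

View pics/w2.png

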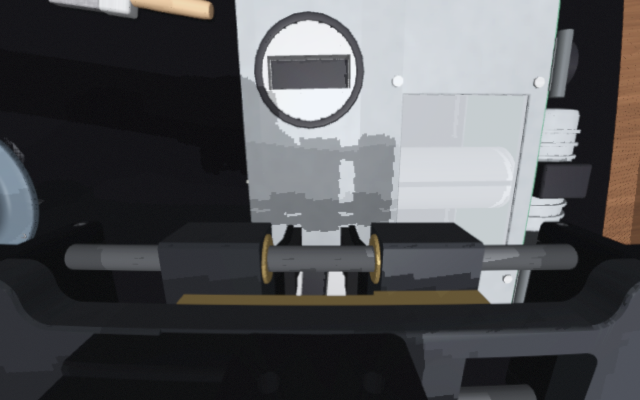

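The left slot at (309,72) now stands square to the cover's front edge. I check its angle numerically while swinging the tool back over the right fastener.

```bash
python3 - <<'E'
from h import *
import h
R=[[.131,.991,.004],[.991,-.131,-.001],[0,.004,-1]]; st=dict(eef_rot=np.array(R),eef_pos=np.array([.52488,-.05003,.21898]))
im=np.load('pics/w2.npz')['im']
print(slot(im,'wrist',(309,72),44,.156,st,thr=100))
E
python3 -m handwheel '[[0,0,7,-0.002,-0.01,0.001,0.45],[0,0,7,-0.002,-0.01,0.001,0.45],[0,0,7,-0.002,-0.01,0.001,0.45],[0,0,7,-0.002,-0.01,0.001,0.45],[0,0,7,-0.002,-0.01,0.001,0.45],[0,0,7,-0.002,-0.01,0,0.45],[0,0,7,-0.002,-0.006,0,0.45],[0,0,7,0,-0.006,0,0.45]]'
python3 -m handwheel '[[0,0,7,0,0,0,0.45],[0,0,7,0,0,0,0.45],[0,0,7,0,0,0,0.45],[0,0,7,0,0,0,0.45],[0,0,0,0,0,0,0.45],[0,0,0,0,0,0,0.45],[0,0,0,0,0,0,0.45],[0,0,0,0,0,0,0.45]]'
python3 - <<'E'
from h import *
s=sensors.read_state(); im,d=save('wrist','w3'); np.save('pics/s3.npy',s,allow_pickle=True); print(s['eef_pos'])
E
```

```text
(array([0.53057254, 0.06093152]), np.float64(173.6356330897437), array([0.02182545, 0.05809001]), np.int32(2295), 100.0)
clock: 6.92
eef_pos: [0.5099, -0.1193, 0.222]
eef_rot: [[-0.753, 0.658, -0.001], [0.658, 0.753, 0.0], [0.001, -0.0, -1.0]]
force: [0.1, 0.9, 0.5]
opening: 0.0243
grip_force: 0.0
clock: 7.58
eef_pos: [0.5103, -0.119, 0.2221]
eef_rot: [[-0.972, 0.234, -0.0], [0.234, 0.972, 0.0], [0.0, 0.0, -1.0]]
force: [0.4, -0.9, 0.0]
opening: 0.0239
grip_force: 0.0
[ 0.51028199 -0.11904989  0.2221227 ]
```

View pics/w3.png

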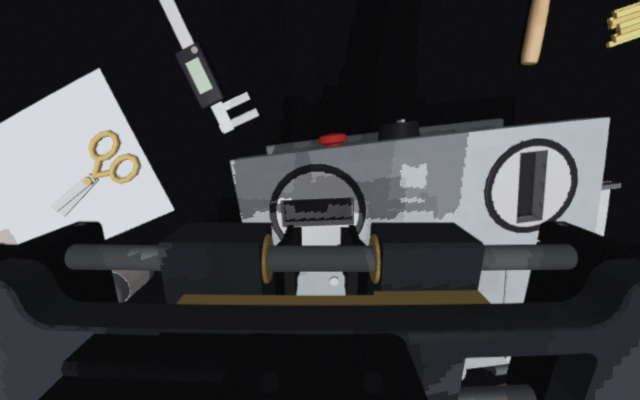

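The left slot's yaw measures -6.4°, so it is at its stop. The right ring is centred near (318,210), and its slot's far edge runs from (283,200) to (352,198). I measure it on the plane of the shut cover.

```bash
python3 - <<'E'
from h import *
s=np.load('pics/s3.npy',allow_pickle=True).item()
g=cv2.cvtColor(np.load('pics/w3.npz')['im'],cv2.COLOR_RGB2GRAY).astype(int)
z=.157
pts=[]
for u in range(288,350,2):
    dd=np.diff(g[188:212,u]); pts.append((u,188+np.argmin(dd)+.5))
w=onplane(pts,'wrist',z,s)[:,:2]; l=cv2.fitLine(w.astype(np.float32),cv2.DIST_HUBER,0,.001,.001).ravel()
print('edge',np.degrees(np.arctan2(l[1],l[0]))%180,l[2:],[p[1] for p in pts][::4])
c=(318,212);P=[]
for t in np.radians(np.arange(-175,-4,5)):
    rr=np.arange(38,56,.5); v=g[np.round(c[1]+rr*np.sin(t)).astype(int),np.round(c[0]+rr*np.cos(t)).astype(int)]
    k=np.nonzero(v<75)[0]
    if len(k): P.append((c[0]+rr[k].mean()*np.cos(t),c[1]+rr[k].mean()*np.sin(t)))
w=onplane(P,'wrist',z,s)[:,:2]
for _ in range(3):
    A=np.c_[2*w,np.ones(len(w))]; x=np.linalg.lstsq(A,(w**2).sum(1),rcond=None)[0]; R=np.sqrt(x[2]+x[:2]@x[:2]); e=abs(np.hypot(*(w-x[:2]).T)-R); w=w[e<=max(np.percentile(e,80),.0005)]
print('ring',x[:2],R,e.max(),'tool yaw',np.degrees(np.arctan2(s['eef_rot'][1][1],s['eef_rot'][0][1])))
E
```

```text
edge 78.71238 [ 0.49748877 -0.11845049] [np.float64(199.5), np.float64(199.5), np.float64(199.5), np.float64(198.5), np.float64(198.5), np.float64(198.5), np.float64(197.5), np.float64(197.5)]
ring [ 0.5088994  -0.12175249] 0.03827334390327081 0.00035505780836004447 tool yaw 76.4916361815305
```

```bash
python3 -m handwheel '[[0,0,2,-0.0006,-0.003,0,0.45],[0,0,0,0,0,-0.02,0.45],[0,0,0,0,0,-0.02,0.45],[0,0,0,0,0,-0.012,0.45],[0,0,0,0,0,-0.006,0.45],[0,0,0,0,0,-0.006,0.45],[0,0,0,0,0,-0.006,0.45],[0,0,0,0,0,-0.003,0.45]]'
```

```text
clock: 8.3
eef_pos: [0.5097, -0.1222, 0.1489]
eef_rot: [[-0.98, 0.198, -0.0], [0.198, 0.98, 0.0], [0.0, 0.0, -1.0]]
force: [0.2, 0.3, 0.5]
opening: 0.0241
grip_force: 0.0
```

In the slot with no contact force. I press down, then turn.

```bash
python3 -m handwheel '[[0,0,0,0,0,-0.003,0.45],[0,0,0,0,0,-0.002,0.45],[0,0,0,0,0,-0.002,0.45],[0,0,0,0,0,-0.0015,0.45],[0,0,0,0,0,0,0.45],[0,0,0,0,0,0,0.45],[0,0,0,0,0,0,0.45],[0,0,0,0,0,0,0.45]]'
```

```text
clock: 8.97
eef_pos: [0.5101, -0.1223, 0.1441]
eef_rot: [[-0.98, 0.198, 0.001], [0.198, 0.98, 0.002], [-0.001, 0.002, -1.0]]
force: [-7.3, 2.4, 22.0]
opening: 0.0238
grip_force: 12.5
```

```bash
python3 -m handwheel '[[0,0,-6,0,0,0,0.45],[0,0,-6,0,0,0,0.45],[0,0,-6,0,0,0,0.45],[0,0,-6,0,0,0,0.45],[0,0,-6,0,0,0,0.45],[0,0,-6,0,0,0,0.45],[0,0,-6,0,0,0,0.45],[0,0,0,0,0,0,0.45]]'; python3 -c "
from h import *;s=sensors.read_state();print(s['force'],s['torque'],np.degrees(np.arctan2(s['eef_rot'][1][1],s['eef_rot'][0][1])))"
```

```text
clock: 9.63
eef_pos: [0.5096, -0.1227, 0.144]
eef_rot: [[-0.593, 0.805, 0.0], [0.805, 0.593, 0.002], [0.002, 0.001, -1.0]]
force: [-9.4, 2.5, 24.9]
opening: 0.0235
grip_force: 13.2
[-9.43512064  2.46818979 24.93211407] [ 0.39173893  2.27212701 -0.02249984] 36.368426373776295
```

```bash
python3 -m handwheel '[[0,0,-7,0,0,0,0.45],[0,0,-7,0,0,0,0.45],[0,0,-7,0,0,0,0.45],[0,0,-7,0,0,0,0.45],[0,0,-7,0,0,0,0.45],[0,0,-7,0,0,0,0.45],[0,0,-5,0,0,0,0.45],[0,0,0,0,0,0,0.45]]'; python3 -c "
from h import *;s=sensors.read_state();print(s['force'],s['torque'],np.degrees(np.arctan2(s['eef_rot'][1][1],s['eef_rot'][0][1])))"
```

```text
clock: 10.3
eef_pos: [0.5098, -0.122, 0.144]
eef_rot: [[0.181, 0.983, -0.0], [0.983, -0.181, 0.003], [0.003, -0.001, -1.0]]
force: [-9.2, 4.2, 28.8]
opening: 0.0241
grip_force: 22.0
[-9.15118902  4.2299063  28.75826848] [0.71815876 2.39381574 0.42650564] -10.439290161491627
```

```bash
python3 -m handwheel '[[0,0,-3,0,0,0,0.45],[0,0,-2,0,0,0,0.45],[0,0,0,0,0,0,0.45],[0,0,0,0,0,0,0.45],[0,0,0,0,0,0,0.45],[0,0,0,0,0,0,0.45],[0,0,0,0,0,0,0.45],[0,0,0,0,0,0,0.45]]'; python3 -c "
from h import *;s=sensors.read_state();print(s['force'],s['torque'],np.degrees(np.arctan2(s['eef_rot'][1][1],s['eef_rot'][0][1])))"
```

```text
clock: 10.97
eef_pos: [0.5098, -0.122, 0.144]
eef_rot: [[0.255, 0.967, -0.001], [0.967, -0.255, 0.002], [0.001, -0.001, -1.0]]
force: [-9.9, 3.6, 27.9]
opening: 0.0242
grip_force: 57.8
[-9.86791137  3.58305884 27.91307953] [0.59357084 2.34173902 2.19351122] -14.778498677053875
```

Same 2.2 N m at the stop. I release the twist, rise and move off toward -y to look back.

```bash
python3 -m handwheel '[[0,0,5,0,0,0,0.45],[0,0,3,0,0,0.004,0.45],[0,0,0,0,0,0.008,0.45],[0,0,0,0,0,0.015,0.45],[0,0,0,0,0,0.03,0.45],[0,0,0,0,-0.035,0.02,0.45],[0,0,0,0,-0.04,0.03,0.45],[0,0,0,0,-0.03,0.03,0.45]]';python3 -m handwheel '[[0,0,0,0,0,0.02,0.45],[0,0,0,0,0,0.02,0.45],[0,0,0,0,0,0,0.45],[0,0,0,0,0,0,0.45],[0,0,0,0,0,0,0.45],[0,0,0,0,0,0,0.45],[0,0,0,0,0,0,0.45],[0,0,0,0,0,0,0.45]]'; python3 - <<'E'
from h import *
s=sensors.read_state(); print(s['eef_pos'],s['force'])
im,d=save('wrist','w4'); np.save('pics/s4.npy',s,allow_pickle=True)
m,T=pose('wrist',s)
for P in([.531,.0607,.156],[.510,-.122,.156]):
    q=np.linalg.inv(T)@np.r_[P,1]; r=q[:2]/q[2]; r=r*(1+m['k1']*(r@r)); c=r*m['fx']+[m['cx'],m['cy']]; print(c)
    if 30<c[0]<610 and 30<c[1]<370: print(slot(im,'wrist',c,26,.156,s,thr=100))
E
```

```text
clock: 11.63
eef_pos: [0.5091, -0.221, 0.2732]
eef_rot: [[0.129, 0.992, -0.001], [0.992, -0.129, -0.0], [-0.0, -0.001, -1.0]]
force: [0.7, 0.8, 0.5]
opening: 0.0237
grip_force: 0.0
clock: 12.3
eef_pos: [0.5094, -0.2196, 0.3114]
eef_rot: [[0.129, 0.992, -0.001], [0.992, -0.129, 0.0], [0.0, -0.001, -1.0]]
force: [0.3, -1.2, -0.2]
opening: 0.024
grip_force: 0.0
[ 0.50939136 -0.2195949   0.31135219] [ 0.28522102 -1.17832827 -0.19789946]
[306.38089091 -91.84821852]
[310.4669596  103.48768115]
(array([ 0.50945458, -0.1221573 ]), np.float64(174.3896065700004), array([0.02081708, 0.05813216]), np.int32(1055), 100.0)
```

View pics/w4.png

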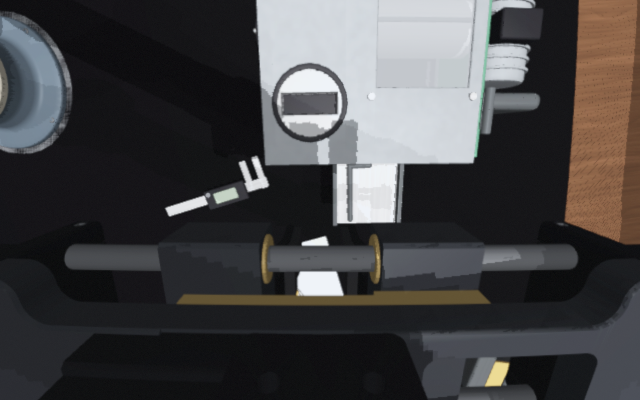

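The right slot at (310,103) is square to the front edge, with a yaw of -5.6°. One last check of the left dial and the cover's height from the scene camera, then I hand in.

```bash
python3 - <<'E'
from h import *
im,d=save('scene','sc5'); m,T=pose('scene')
im0=np.load('pics/scene0.npz')['d']
for P in([.531,.0607,.156],[.510,-.122,.156]):
    q=np.linalg.inv(T)@np.r_[P,1]; r=q[:2]/q[2]; r=r*(1+m['k1']*(r@r)); c=r*m['fx']+[m['cx'],m['cy']]
    print(c,slot(im,'scene',c,10,.154))
def hz(d,box):
    v,u=np.mgrid[box[1]:box[3],box[0]:box[2]]; r=rays(np.c_[u.ravel(),v.ravel()],m); z=d[v,u].ravel(); k=z>0
    return np.median((np.c_[r,np.ones(len(r))][k]*z[k,None])@T[:3,:3].T[:,2]+T[2,3])
print('cover front height before/after',[(hz(im0,b),hz(d,b)) for b in((305,185,318,198),(272,222,278,228))])
E
```

```text
[334.05781831 175.66142728] (array([0.52446575, 0.07107758]), np.float64(155.86251455585204), array([0.04413994, 0.06675393]), np.int32(173), 156.0)
[291.07706339 218.60832849] (array([ 0.50821175, -0.11937118]), np.float64(165.0551614582066), array([0.02489941, 0.06973545]), np.int32(196), 157.0)
cover front height before/after [(np.float64(0.16732642826605498), np.float64(0.15794500314740728)), (np.float64(0.16731589089214227), np.float64(0.15970035116534265))]
```

```bash
python3 - <<'E'
from h import *
im=np.load('pics/sc5.npz')['im'];d=np.load('pics/sc5.npz')['d'];d0=np.load('pics/scene0.npz')['d'];m,T=pose('scene')
cv2.imwrite('pics/sc5c.png',cv2.resize(im[145:265,245:395,::-1],None,fx=5,fy=5,interpolation=cv2.INTER_CUBIC))
v,u=np.mgrid[0:400,0:640]; r=rays(np.c_[u.ravel(),v.ravel()],m); D=np.c_[r,np.ones(len(r))]
My=np.array([.110,.994]);Mx=np.array([.994,-.110]);O=np.array([.5204,-.0307])+.078*Mx
for dd in(d0,d):
    W=(D*dd.ravel()[:,None])@T[:3,:3].T+T[:3,3]; a=(W[:,:2]-O)@Mx;b=(W[:,:2]-O)@My
    k=(abs(b)<.14)&(a>-.115)&(a<.02)&(abs(W[:,2]-.16)<.02)&~((np.hypot(a+.078,abs(b)-.092)<.045))
    for _ in range(3):
        c=np.linalg.lstsq(np.c_[np.ones(k.sum()),a[k],b[k]],W[k,2],rcond=None)[0]; k=k&(abs(W[:,2]-c[0]-c[1]*a-c[2]*b)<.003)
    print(k.sum(),'slope x,y',c[1:],'height at fasteners',c[0]-.078*c[1])
E
```

```text
2759 slope x,y [-0.06082158 -0.00035005] height at fasteners 0.1667486545157872
2697 slope x,y [-0.01515239 -0.00135933] height at fasteners 0.15780441531077072
```

View pics/sc5c.png

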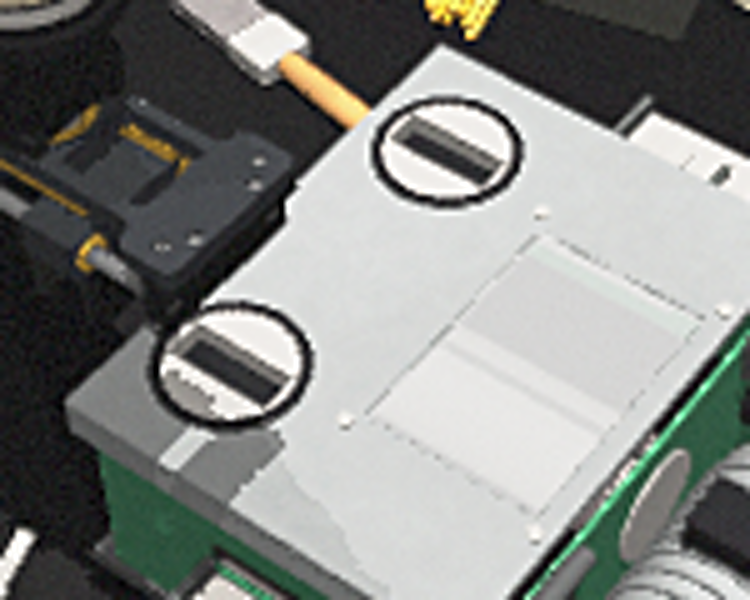

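In the crop both slots, at about (448,150) and (235,365), stand parallel to the case's side edges. The cover sits about 1.3 mm (0.007 rad) above shut, inside the 0.012 limit, and the gripper touches nothing.

```bash
python3 -c "
from h import *
print(ctrl.job_done())"
```

```text
the job is handed in; nothing more can be done
None
```

Both fasteners are turned to their locked stops (about 0° and 1° off by camera), and the cover stays down on its own about 1.3 mm (0.007 rad, limit 0.012) above fully shut; the job is handed in at about 12 s, with no verdict shown.

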